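# Close the button pots after the craft class

### The arm

A 6-joint arm with a two-finger parallel gripper is mounted at the origin on the work surface. World frame = base frame: x ahead of the robot, y to its left, z up, the work surface at z = 0. Lengths are in mm, angles in degrees, forces in N, time in s.
With the tool pointing down it reaches from about 225 to 875 mm from the base axis. Payload 3.4 kg.
Tool frame: the origin (TCP) lies where the fingers leave the gripper's body, on its centre line; the fingertips stand 73 mm ahead of it and the grasp point (between the pads) lies 54 mm ahead of it; z points along the fingers, y is the line along which they close (so a half turn about z gives the same grasp; the last joint's range is limited). The gripper opens to 85 mm and grips with 20 to 120 N. Pads are 22 mm wide; open, the fingers measure 114 mm over their backs; the gripper's body (76 mm by 85 mm) begins 54 mm behind the grasp point. The pads swing forward as they close: fully open they stand 13 mm farther back than shut.
Start: joints at [-75.344, 15.808, 86.224, -0, 77.962, -6.933], TCP at [211.569, -534.69, 303.928] pointing down, gripper open.
Joint ranges: [-165.64, 165.64], [-43.16, 119.46], [12.63, 154.43], [-67.54, 247.53], [6.08, 155.33], [-154.97, 154.97]. Speed limits (degrees/s): [147.25, 147.25, 180, 180, 180, 180].

### API

Orientations are given as a 3x3 rotation matrix whose columns are the frame's x, y, z axes.
In Python, from cell import monitor, get_image, camera_params, r gives the robot as it stands. The module is installed in compiled form; this text tells all that it offers.
- The arm moves only by the tool apply_moves, never from a script. Its argument "moves" is a list of rows, each an object with "travel": the shift along the tool's x, y, z in cm, a list of three; "turn": the turn, a rotation vector about the tool's x, y, z in degrees, a list of three; "claw": the finger opening in cm, from 0 to 8.54. In form: [{"travel": [x, y, z], "turn": [wx, wy, wz], "claw": claw}, ...]. A call has 1 to 20 rows; each row is the pose to reach, as a shift and turn from the pose commanded when the call began, along the tool's axes at that moment; what a row does not reach only later rows make up. A row lasts 1/8 s, in which the tool goes at most 62.5 mm and 10.7 degrees, less where a joint would pass 70% of its speed; a pose out of reach is approached as far as the arm can. A call with a gripper value outside its range is refused whole. The fingers move at their own pace and stop on an object; "newtons" is the grip in N (left out, the last holds). Time passes only in rows, so rows that repeat a pose let the fingers close. It gives the time, the measured TCP pose, the force, the opening and the grip force at its end, in the units of the state.
- monitor.get_obs(): the state, without advancing time (a new reading comes with each control period).
- get_image(name): name is "side" or "top"; returns the picture (384x512x3 uint8, red, green, blue); there is no depth.
- camera_params(name): a dict with "mtx" (3x3 intrinsics, pixels), "k1" (the pictures are not rectified: a ray, as slopes to the right and down, at radius r is drawn at 1 + k1 r^2 times it, then the intrinsics apply), "extrinsics" (4x4, takes a point from world to camera coordinates). Camera axes: x right, y up, looking along -z (the intrinsics and any distortion apply to the point x, -y, -z); pixel columns grow to the right and rows downward; lengths in mm; the calibration is good to about 2 mm. A picture is of the moment at which its call begins. camera_params takes no time and is no camera call.
- r.finish_job(): hands the job in; it is judged then, once.
The state is a dict: "time_s": time; "joint_pos": joint angles; "joint_vel": joint speeds; "joint_efforts": joint torques, N m; "eef_pos": TCP position; "tcp_rot": TCP orientation; "contact_force": force on the tool from outside, world axes, zero at the start; "torque": the same for the moment, N m; "width": finger opening in mm; "grasp_force": force on a finger pad.
Only numpy, scipy, OpenCV 4.12 (cv2) and the standard library are available. Lean on these libraries where they do the work, as an engineer would, in place of code of your own. Each camera call takes 0.05 s, during which the arm holds its last target. There are 200 camera calls.

### The job

Close the four white button pots: put each wooden lid, knob up, on the pot whose size it fits, so that it lies flat and fully home on the rim. Leave the pots standing upright where they are, and leave the pincushion and the glue bottle alone.

Things in the scene. Friction and masses are not known exactly. Their poses are not given: they have to be found in the camera images.
- pot_small: the smallest of four open round white ceramic pots with buttons in the bottom: straight wall, outer diameter 52, mouth (inner) diameter 44, height 70 mm, loose. Origin: centre of its underside; z up, along its axis.
- pot_medium: the second smallest of four open round white ceramic pots with buttons in the bottom: straight wall, outer diameter 68, mouth (inner) diameter 60, height 62 mm, loose. Origin: centre of its underside; z up, along its axis.
- pot_large: the second largest of four open round white ceramic pots with buttons in the bottom: straight wall, outer diameter 84, mouth (inner) diameter 76, height 54 mm, loose. Origin: centre of its underside; z up, along its axis.
- pot_extra_large: the largest of four open round white ceramic pots with buttons in the bottom: straight wall, outer diameter 100, mouth (inner) diameter 92, height 60 mm, loose. Origin: centre of its underside; z up, along its axis.
- lid_small: the smallest of four loose round wooden lids, lying plug down: flange diameter 58, 7 mm thick; below it a tapered plug 8 deep (diameter 36 at the flange, 24 at its foot) for the smallest pot; on top a round knob, diameter 22, 25 high. Origin: centre of the plug's foot, z up; flange underside at 8, knob from 15 to 40 mm. Home, flange on the rim, the origin is 62 mm above the pot's.
- lid_medium: the second smallest of four loose round wooden lids, lying plug down: flange diameter 74, 7 mm thick; below it a tapered plug 8 deep (diameter 52 at the flange, 40 at its foot) for the second smallest pot; on top a round knob, diameter 22, 25 high. Origin: centre of the plug's foot, z up; flange underside at 8, knob from 15 to 40 mm. Home, flange on the rim, the origin is 54 mm above the pot's.
- lid_large: the second largest of four loose round wooden lids, lying plug down: flange diameter 90, 7 mm thick; below it a tapered plug 8 deep (diameter 68 at the flange, 56 at its foot) for the second largest pot; on top a round knob, diameter 22, 25 high. Origin: centre of the plug's foot, z up; flange underside at 8, knob from 15 to 40 mm. Home, flange on the rim, the origin is 46 mm above the pot's.
- lid_extra_large: the largest of four loose round wooden lids, lying plug down: flange diameter 106, 7 mm thick; below it a tapered plug 8 deep (diameter 84 at the flange, 72 at its foot) for the largest pot; on top a round knob, diameter 22, 25 high. Origin: centre of the plug's foot, z up; flange underside at 8, knob from 15 to 40 mm. Home, flange on the rim, the origin is 52 mm above the pot's.
- pincushion: bystander, loose: blue domed pincushion on a dark wooden disc of diameter 90, 55 mm high with its pins. Origin: centre of its underside, z up.
- glue_bottle: bystander, loose: small upright glue bottle with an orange cap, diameter 44, height 110 mm. Origin: centre of its underside, z up.
There are look-alikes about, which are no part of the job. What is shaped like the lid_extra_large but green, turquoise or yellow is not meant.

How it is judged (in metres and radians):
At the end, for the whole second after the job is handed in: Each of the four lids is on the pot of its own size, centred within 8 mm, flat (within about 5 degrees) with its flange down on the rim (within 4 mm); all pots stand upright on the table within 40 mm of where they started; all is at rest (horizontal distance between lid_small and pot_small below 0.008 m and z of lid_small in the frame of pot_small between 0.058 and 0.066 m and angle between each of lid_small, lid_medium, lid_large, lid_extra_large's own z axis and vertical below 0.09 rad and angle between each of pot_small, pot_medium, pot_large, pot_extra_large's own z axis and vertical below 0.06 rad and height (world z) of each of pot_small, pot_medium, pot_large, pot_extra_large below 0.005 m and distance of each of pot_small, pot_medium, pot_large, pot_extra_large from where it was at the start of the episode below 0.04 m and linear speed of each of lid_small, pot_small, lid_medium, pot_medium, lid_large, pot_large, lid_extra_large, pot_extra_large below 0.02 m/s and horizontal distance between lid_medium and pot_medium below 0.008 m and z of lid_medium in the frame of pot_medium between 0.05 and 0.058 m and horizontal distance between lid_large and pot_large below 0.008 m and z of lid_large in the frame of pot_large between 0.042 and 0.05 m and horizontal distance between lid_extra_large and pot_extra_large below 0.008 m and z of lid_extra_large in the frame of pot_extra_large between 0.048 and 0.056 m); the robot touches nothing.
It fails at once if a pot is tipped over (angle between any of pot_small, pot_medium, pot_large, pot_extra_large's own z axis and vertical above 0.5 rad).
It fails at once if the pincushion is disturbed (distance of pincushion from where it was at the start of the episode above 0.03 m or angle between pincushion's own z axis and vertical above 0.3 rad).
It fails at once if the glue bottle is disturbed (distance of glue_bottle from where it was at the start of the episode above 0.03 m or angle between glue_bottle's own z axis and vertical above 0.3 rad).
It also fails if it takes over 96 s, if anything falls off the work surface, if the arm or the gripper's body presses on something with over 40 N, if the wrist force passes 120 N, or if a joint passes its speed limit or range.

## Working session

There is one attempt and no reset: what is moved stays moved. The work goes in short steps, Python scripts to look and compute and a tool call to move; the robot and the scene stay as the last step left them, time stands still between calls to the robot, and variables do not carry over. Pictures are saved under pics/ and viewed, at most 14 in all, crops included, and the job is handed in when it is done.

Besides the shell and the picture viewer there is one more tool, called by a JSON object that holds its "name" and its "arguments", one argument or row to a line. apply_moves: Moves the arm, as the interface text tells. Its arguments: {"type":"object","properties":{"moves":{"type":"array","items":{"type":"object","properties":{"travel":{"type":"array","items":{"type":"number"}},"turn":{"type":"array","items":{"type":"number"}},"claw":{"type":"number"}}}},"newtons":{"type":"number"}},"required":["moves"]}

```bash
mkdir -p pics; python3 - <<'E'
from cell import monitor,get_image,camera_params
import cv2
for n in("top","side"):
    cv2.imwrite(f"pics/{n}0.png",get_image(n)[:,:,::-1]); p=camera_params(n); print(n,p)
o=monitor.get_obs(); print(o)
E
```

```text
top {'mtx': array([[416.08636638,   0.        , 249.41965885],
       [  0.        , 416.08636638, 194.41337494],
       [  0.        ,   0.        ,   1.        ]]), 'k1': 0.051051547895825486, 'extrinsics': array([[ 2.39422400e-03, -9.99750239e-01,  2.22199682e-02,
         7.49283900e+00],
       [ 9.92390379e-01,  5.11089863e-03,  1.23025256e-01,
        -5.26539728e+02],
       [-1.23108093e-01,  2.17563326e-02,  9.92154756e-01,
        -1.15236342e+03],
       [ 0.00000000e+00,  0.00000000e+00,  0.00000000e+00,
         1.00000000e+00]])}
side {'mtx': array([[484.52712365,   0.        , 243.5770416 ],
       [  0.        , 484.52712365, 191.79949718],
       [  0.        ,   0.        ,   1.        ]]), 'k1': -0.1918629828835046, 'extrinsics': array([[-9.87211031e-01, -1.58994399e-01,  1.16258684e-02,
         5.47672973e+02],
       [ 9.25197792e-02, -5.12020116e-01,  8.53976283e-01,
        -8.69144278e+01],
       [-1.29824768e-01,  8.44130430e-01,  5.20182033e-01,
        -1.54768022e+03],
       [ 0.00000000e+00,  0.00000000e+00,  0.00000000e+00,
         1.00000000e+00]])}
{'time_s': 0.1, 'joint_pos': array([-7.53427660e+01,  1.58430188e+01,  8.62865225e+01, -3.65038044e-04,
        7.79643880e+01, -6.93254329e+00]), 'joint_vel': array([ 0.03894992, -0.13441022, -0.16736091, -0.07445704,  0.00466655,
       -0.03405157]), 'joint_efforts': array([ 2.17767083e-03, -4.17698586e+01, -2.46403456e+01, -1.01145240e-04,
        5.70525895e-03,  3.70267614e-06]), 'eef_pos': array([ 211.48123296, -534.31468035,  303.14593048]), 'tcp_rot': array([[ 9.29841702e-01,  3.67959553e-01, -4.20849360e-04],
       [ 3.67959744e-01, -9.29840371e-01,  1.58444928e-03],
       [ 1.91690524e-04, -1.62814264e-03, -9.99998656e-01]]), 'contact_force': array([-0.5513564 ,  0.27439273, -0.46242067]), 'torque': array([0.00146737, 0.02828803, 0.02260837]), 'grasp_force': 0.0, 'width': 85.19586860828049}
```

View pics/top0.png

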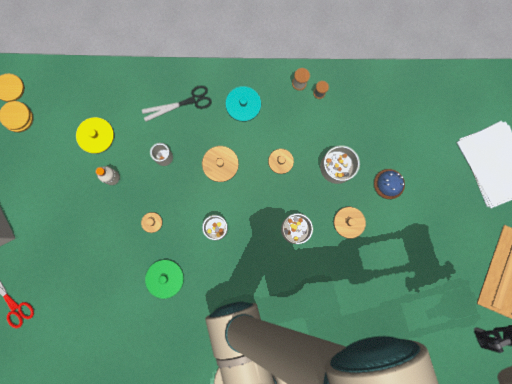

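View pics/side0.png

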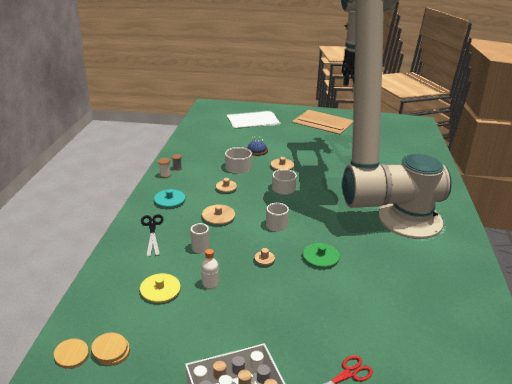

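Lids, by ascending size in the top view: (151,222), (281,161), (350,222) and (220,164), all bare wood. Yellow (95,135), green (164,279) and turquoise (243,103) are the look-alikes. Pots: small (160,153), medium (215,228), large (297,229), extra large (341,163). I'll confirm these in a crop and fit silhouettes.

```bash
cat > h.py <<'E'
import numpy as np,cv2
from cell import camera_params
from scipy.optimize import minimize
D={'lid_small':(58,0),'lid_medium':(74,0),'lid_large':(90,0),'lid_extra_large':(106,0),'pot_small':(52,70),'pot_medium':(68,62),'pot_large':(84,54),'pot_extra_large':(100,60)}
P0={'lid_small':(151,222),'lid_medium':(281,161),'lid_large':(350,222),'lid_extra_large':(220,164),'pot_small':(160,153),'pot_medium':(215,228),'pot_large':(297,229),'pot_extra_large':(341,163)}
def proj(n,p):
    c=camera_params(n);E=c['extrinsics'];q=np.atleast_2d(p)@E[:3,:3].T+E[:3,3]
    s=np.c_[q[:,0],-q[:,1]]/-q[:,2:];s=s*(1+c['k1']*(s**2).sum(1,keepdims=True))
    return s*c['mtx'][0,0]+c['mtx'][:2,2]
def back(n,uv,z):
    return minimize(lambda a:((proj(n,[a[0],a[1],z])-uv)**2).sum(),[500,0],method='Nelder-Mead',options=dict(xatol=.01,fatol=1e-6)).x
def circ(x,y,z,d):
    t=np.linspace(0,2*np.pi,60);return np.c_[x+d/2*np.cos(t),y+d/2*np.sin(t),0*t+z]
def shape(k,x,y,z0=0):
    d,h=D[k]
    return [np.r_[circ(x,y,z0,d),circ(x,y,z0+h,d)]] if h else [np.r_[circ(x,y,z0+8,d),circ(x,y,z0+15,d)],np.r_[circ(x,y,z0+15,22),circ(x,y,z0+40,22)]]
def render(n,k,x,y,z0=0):
    S=8;m=np.zeros((384*4,512*4),np.uint8)
    for s in shape(k,x,y,z0):
        u=(proj(n,s)+.5)*4
        cv2.fillConvexPoly(m,cv2.convexHull((u*16).astype(np.int32)),255,shift=4)
    return cv2.resize(m,(512,384),interpolation=cv2.INTER_AREA)/255.
def mask(img,k,uv):
    hsv=cv2.cvtColor(img,cv2.COLOR_RGB2HSV);H,Sa,V=cv2.split(hsv)
    m=((H<22)&(Sa>70)&(V>60)) if k[0]=='l' else ~((H>40)&(H<95)&(Sa>75))&(V>60)
    m=cv2.morphologyEx(m.astype(np.uint8),cv2.MORPH_CLOSE,np.ones((3,3)))
    _,l=cv2.connectedComponents(m)
    w=l[int(uv[1])-6:int(uv[1])+7,int(uv[0])-6:int(uv[0])+7];w=w[w>0]
    m=(l==np.bincount(w).argmax()).astype(np.uint8)
    c,_=cv2.findContours(m,cv2.RETR_EXTERNAL,cv2.CHAIN_APPROX_NONE)
    return cv2.drawContours(m,c,-1,1,-1).astype(float)
def fit(img,n,k,xy,z0=0):
    d,h=D[k];m=mask(img,k,proj(n,[*xy,z0+(h/2 if h else 12)])[0])
    f=lambda a:np.abs(render(n,k,*a,z0)-m).sum()
    s=np.array(xy);r=minimize(f,s,method='Nelder-Mead',options=dict(initial_simplex=[s,s+[8,0],s+[0,8]],xatol=.1,fatol=.1))
    return r.x,r.fun/m.sum(),m.sum()
E
python3 - <<'E'
from h import *
T=cv2.imread('pics/top0.png')[:,:,::-1].copy();S=cv2.imread('pics/side0.png')[:,:,::-1].copy()
for k in D:
    g=back('top',P0[k],D[k][1] or 15)
    a=fit(T,'top',k,g);b=fit(S,'side',k,a[0]);print(k,a[0].round(1),round(a[1],3),b[0].round(1),round(b[1],3),a[2],b[2])
for k,p in (('pin',(390,184)),('glue',(105,172))): print(k,back('top',p,50).round())
cv2.imwrite('pics/c.png',cv2.resize(T[60:300,70:420,::-1],None,fx=2.28,fy=2.28,interpolation=2))
E
```

```text
Traceback (most recent call last):
  File "h.py", line 33, in fit
    d,h=D[k];m=mask(img,k,proj(n,[*xy,z0+(h/2 if h else 12)])[0])
               ~~~~^^^^^^^^^^^^^^^^^^^^^^^^^^^^^^^^^^^^^^^^^^^^^^
  File "h.py", line 29, in mask
    m=(l==np.bincount(w).argmax()).astype(np.uint8)
          ~~~~~~~~~~~~~~~~~~~~~^^
ValueError: attempt to get argmax of an empty sequence
```

```bash
python3 - <<'E'
from h import *
T=cv2.imread('pics/top0.png')[:,:,::-1].copy()
for k in D:
    g=back('top',P0[k],D[k][1] or 15); u=P0[k]
    print(k,g,proj('top',[*g,D[k][1] or 15]).round(),cv2.cvtColor(T,cv2.COLOR_RGB2HSV)[u[1]-6:u[1]+7:4,u[0]-9].tolist())
cv2.imwrite('pics/c.png',cv2.resize(T[60:300,70:420,::-1],None,fx=2.28,fy=2.28,interpolation=2))
E
```

```text
lid_small [4.48437500e+02 2.42578125e-02] [[253. 222.]] [[71, 98, 138], [17, 113, 209], [17, 118, 231], [47, 69, 140]]
lid_medium [627.52454176 -82.96729428] [[281. 161.]] [[19, 113, 233], [17, 117, 220], [18, 120, 227], [19, 114, 234]]
lid_large [ 450.30963788 -280.08185308] [[350. 222.]] [[17, 121, 226], [20, 113, 233], [18, 120, 228], [20, 111, 233]]
lid_extra_large [617.41066009  94.93736515] [[220. 164.]] [[18, 120, 226], [17, 118, 223], [17, 118, 223], [16, 120, 217]]
pot_small [636.13908732 258.27802431] [[160. 153.]] [[71, 42, 183], [104, 13, 211], [74, 18, 208], [73, 109, 141]]
pot_medium [429.57080107 104.28246281] [[215. 228.]] [[27, 20, 116], [107, 9, 242], [18, 18, 180], [60, 2, 153]]
pot_large [ 427.93788654 -122.15663192] [[297. 229.]] [[112, 16, 239], [19, 21, 196], [13, 91, 115], [19, 22, 194]]
pot_extra_large [ 613.46268992 -247.39693515] [[341. 163.]] [[105, 12, 215], [120, 5, 215], [106, 13, 217], [105, 9, 239]]
```

View pics/c.png

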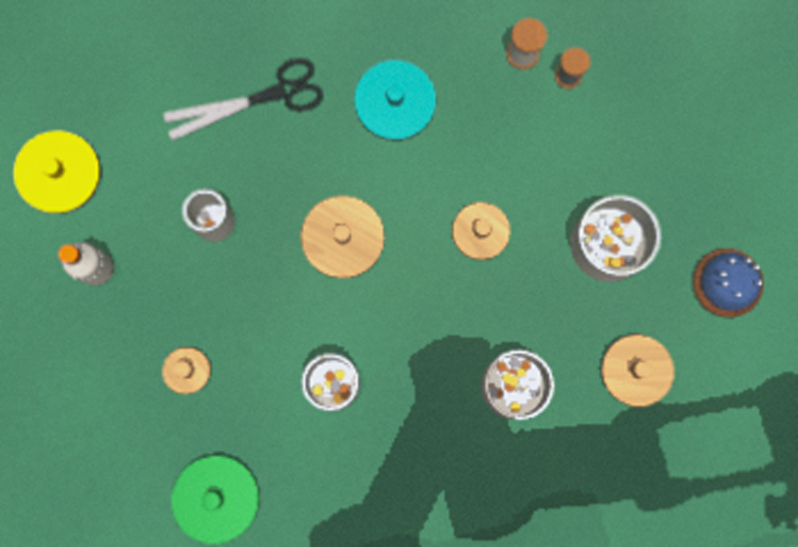

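The crop confirms the bare-wood lids: small (186,370), medium (482,230), large (638,370), extra large (343,236). It also confirms the four pots. The only fault was the optimiser starting at y=0.

```bash
sed -i 's/\[500,0\]/[500,50]/;s/fatol=1e-6)/fatol=1e-6,maxiter=2000)/' h.py; cat > m.py <<'E'
import sys
from h import *
def run(tag,z={},pos=None):
    R={}
    T,S=[cv2.imread(f'pics/{n}{tag}.png')[:,:,::-1].copy() for n in('top','side')]
    for k in D:
        g=back('top',P0[k],D[k][1] or 15)
        try:
            a=fit(T,'top',k,g);b=fit(S,'side',k,a[0]);print(k,a[0].round(1),round(a[1],3),b[0].round(1),round(b[1],3),a[2],b[2])
        except Exception as e: print(k,e)
if __name__=='__main__': run(sys.argv[1])
E
python3 m.py 0; python3 -c "
from h import *
for k,p in (('pin',(390,184)),('glue',(105,172))): print(k,back('top',p,50).round())"
```

```text
lid_small [448.5 289.1] 0.07 [450. 291.] 0.132 327.0 247.0
lid_medium [628.9 -81.4] 0.095 [630.8 -79.2] 0.13 469.0 210.0
lid_large [ 450.6 -278.2] 0.043 [ 453.  -277.3] 0.191 772.0 220.0
lid_extra_large time passes only in moves, steps and waits
pot_small [640.3 261.6] 0.055 [640.9 262.4] 0.705 415.0 1737.0
pot_medium [433.8 107.2] 0.062 [434.1 108.6] 0.045 546.0 609.0
pot_large [ 430.8 -123.3] 0.041 [ 432.2 -119.6] 0.338 810.0 841.0
pot_extra_large [ 615.9 -248.5] 0.039 [ 615.9 -243.5] 0.316 1210.0 943.0
pin [ 556. -386.]
glue [585. 412.]
```

```bash
sed -i 's/^from scipy/_C={n:camera_params(n) for n in("top","side")}\nfrom scipy/;s/c=camera_params(n);E/c=_C[n];E/' h.py
cat > go.py <<'E'
# go.py x y z : travel (cm, tool axes) from the measured TCP to a world TCP point
import sys,numpy as np
from cell import monitor
o=monitor.get_obs()
for a in sys.argv[1:]:
    t=np.array(eval(a),float);print(a,(o['tcp_rot'].T@(t-o['eef_pos'])/10).round(2))
print('t',round(o['time_s'],2),'pos',o['eef_pos'].round(1),'w',round(o['width'],1),'Rx',o['tcp_rot'][:,0].round(4),'Rz',o['tcp_rot'][:,2].round(4),'j6',o['joint_pos'][5].round(1),'F',o['contact_force'].round(1))
E
python3 m.py 0; python3 go.py 451,-278,180 451,-278,89
```

```text
lid_small [448.5 289.1] 0.07 [450. 291.] 0.132 327.0 247.0
lid_medium [628.9 -81.4] 0.095 [630.8 -79.2] 0.13 469.0 210.0
lid_large [ 450.6 -278.2] 0.043 [ 453.  -277.3] 0.191 772.0 220.0
lid_extra_large [619.8  96.1] 0.053 [622.   97.3] 0.09 998.0 511.0
pot_small [640.3 261.6] 0.055 [640.9 262.4] 0.705 415.0 1737.0
pot_medium [433.8 107.2] 0.062 [434.1 108.6] 0.045 546.0 609.0
pot_large [ 430.8 -123.3] 0.041 [ 432.2 -119.6] 0.338 810.0 841.0
pot_extra_large [ 615.9 -248.5] 0.039 [ 615.9 -243.5] 0.316 1210.0 943.0
451,-278,180 [ 31.7  -15.    12.35]
451,-278,89 [ 31.7  -14.98  21.45]
t 0.1 pos [ 211.5 -534.3  303.1] w 85.2 Rx [9.298e-01 3.680e-01 2.000e-04] Rz [-4.0e-04  1.6e-03 -1.0e+00] j6 -6.9 F [-0.6  0.3 -0.5]
```

{"name": "apply_moves", "arguments": {
  "moves": [
    {"travel": [5.3, -2.5, 0], "turn": [0, 0, 0], "claw": 5},
    {"travel": [10.6, -5, 2], "turn": [0, 0, 0], "claw": 5},
    {"travel": [15.9, -7.5, 4], "turn": [0, 0, 0], "claw": 5},
    {"travel": [21.2, -10, 7], "turn": [0, 0, 0], "claw": 5},
    {"travel": [26.5, -12.5, 10], "turn": [0, 0, 0], "claw": 5},
    {"travel": [31.8, -15, 12.3], "turn": [0, 0, 0], "claw": 5},
    {"travel": [31.8, -15, 12.3], "turn": [0, 0, 0], "claw": 5},
    {"travel": [31.8, -15, 12.3], "turn": [0, 0, 0], "claw": 5},
    {"travel": [31.8, -15, 12.3], "turn": [0, 0, 0], "claw": 5},
    {"travel": [31.8, -15, 12.3], "turn": [0, 0, 0], "claw": 5}
  ],
  "newtons": 30
}}

```text
time_s: 1.35
eef_pos: [451.5, -279.6, 181.6]
tcp_rot: [[0.931, 0.366, 0.001], [0.366, -0.931, -0.001], [0.0, 0.001, -1.0]]
contact_force: [0.1, -1.1, -0.0]
width: 50.4
grasp_force: 0.0
```

```bash
python3 go.py 452,-277.5,89
```

```text
452,-277.5,89 [ 0.11 -0.19  9.26]
t 1.35 pos [ 451.5 -279.6  181.6] w 50.4 Rx [9.306e-01 3.660e-01 4.000e-04] Rz [ 9.0e-04 -1.2e-03 -1.0e+00] j6 29.3 F [ 0.1 -1.1 -0. ]
```

{"name": "apply_moves", "arguments": {
  "moves": [
    {"travel": [0.1, -0.2, 4], "turn": [0, 0, 0], "claw": 5},
    {"travel": [0.1, -0.2, 7], "turn": [0, 0, 0], "claw": 5},
    {"travel": [0.1, -0.2, 8.5], "turn": [0, 0, 0], "claw": 5},
    {"travel": [0.1, -0.2, 9.2], "turn": [0, 0, 0], "claw": 5},
    {"travel": [0.1, -0.2, 9.2], "turn": [0, 0, 0], "claw": 5},
    {"travel": [0.1, -0.2, 9.2], "turn": [0, 0, 0], "claw": 1.8},
    {"travel": [0.1, -0.2, 9.2], "turn": [0, 0, 0], "claw": 1.8},
    {"travel": [0.1, -0.2, 9.2], "turn": [0, 0, 0], "claw": 1.8},
    {"travel": [0.1, -0.2, 9.2], "turn": [0, 0, 0], "claw": 1.8},
    {"travel": [0.1, -0.2, 9.2], "turn": [0, 0, 0], "claw": 1.8}
  ],
  "newtons": 40
}}

```text
time_s: 2.6
eef_pos: [452.9, -276.4, 90.0]
tcp_rot: [[0.93, 0.368, 0.002], [0.368, -0.93, -0.002], [0.001, 0.002, -1.0]]
contact_force: [-0.1, -0.6, 5.6]
width: 20.3
grasp_force: 39.3
```

```bash
python3 go.py 451.5,-276.5,220 432,-121.5,220 432,-121.5,140; python3 - <<'E'
from cell import get_image
import cv2
s=get_image('side');t=get_image('top')
a=cv2.resize(s[130:200,250:320],(400,400));b=cv2.resize(t[180:260,310:390],(400,400))
cv2.imwrite('pics/g1.png',cv2.hconcat([a,b])[:,:,::-1])
E
```

```text
451.5,-276.5,220 [ -0.12  -0.02 -13.  ]
432,-121.5,220 [  3.78 -15.15 -13.03]
432,-121.5,140 [  3.77 -15.16  -5.03]
t 2.6 pos [ 452.9 -276.4   90. ] w 20.3 Rx [0.9298 0.3681 0.0011] Rz [ 0.0018 -0.0015 -1.    ] j6 29.5 F [-0.1 -0.6  5.6]
```

View pics/g1.png

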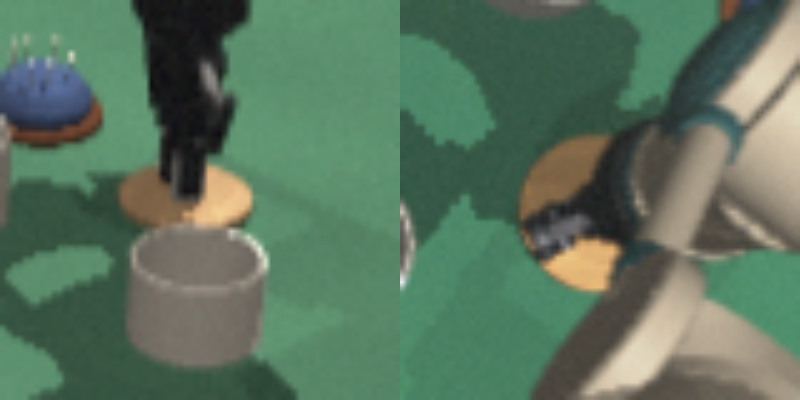

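The picture shows the claw closed on the large lid's knob at side (190,185), with the lid still flat. Next I lift it and carry it over the large pot.

{"name": "apply_moves", "arguments": {
  "moves": [
    {"travel": [0, 0, -2], "turn": [0, 0, 0], "claw": 1.8},
    {"travel": [0, 0, -6], "turn": [0, 0, 0], "claw": 1.8},
    {"travel": [0, 0, -10], "turn": [0, 0, 0], "claw": 1.8},
    {"travel": [1, -4, -10], "turn": [0, 0, 0], "claw": 1.8},
    {"travel": [2, -8, -10], "turn": [0, 0, 0], "claw": 1.8},
    {"travel": [3, -12, -10], "turn": [0, 0, 0], "claw": 1.8},
    {"travel": [3.8, -15.1, -10], "turn": [0, 0, 0], "claw": 1.8},
    {"travel": [3.8, -15.1, -9], "turn": [0, 0, 0], "claw": 1.8},
    {"travel": [3.8, -15.1, -7], "turn": [0, 0, 0], "claw": 1.8},
    {"travel": [3.8, -15.1, -6.5], "turn": [0, 0, 0], "claw": 1.8},
    {"travel": [3.8, -15.1, -6.5], "turn": [0, 0, 0], "claw": 1.8},
    {"travel": [3.8, -15.1, -6.5], "turn": [0, 0, 0], "claw": 1.8}
  ]
}}

```text
time_s: 4.2
eef_pos: [432.5, -122.2, 154.3]
tcp_rot: [[0.93, 0.367, 0.001], [0.367, -0.93, -0.001], [0.001, 0.001, -1.0]]
contact_force: [0.5, 0.6, -0.7]
width: 20.6
grasp_force: 39.4
```

```bash
python3 go.py 432,-121.5,136; python3 - <<'E'
from cell import get_image
import cv2
s=get_image('side');t=get_image('top')
a=cv2.resize(s[150:210,250:320],(467,400));b=cv2.resize(t[190:260,260:330],(333,400))
cv2.imwrite('pics/g2.png',cv2.hconcat([a,b])[:,:,::-1])
E
```

```text
432,-121.5,136 [-0.02 -0.08  1.83]
t 4.2 pos [ 432.5 -122.2  154.3] w 20.6 Rx [9.301e-01 3.674e-01 6.000e-04] Rz [ 9.e-04 -6.e-04 -1.e+00] j6 43.8 F [ 0.5  0.6 -0.7]
```

View pics/g2.png

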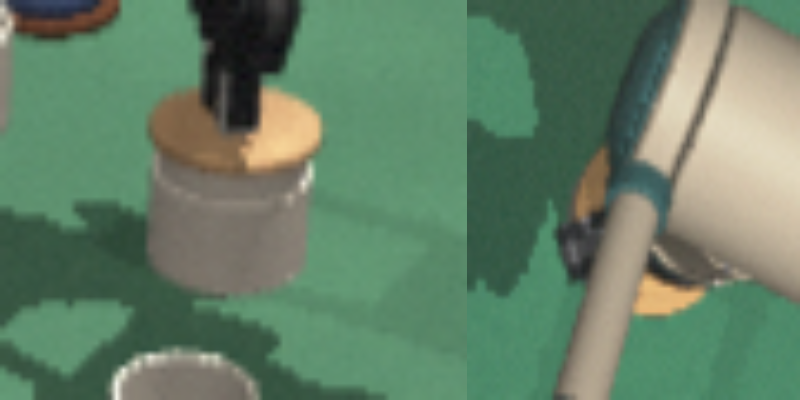

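Side view: the lid is flat just above the pot, with its centre at (235,130) and the pot's at (230,230), so it is within 2 mm. Now I lower and release it.

{"name": "apply_moves", "arguments": {
  "moves": [
    {"travel": [0, 0, 0.8], "turn": [0, 0, 0], "claw": 1.8},
    {"travel": [0, 0, 1.4], "turn": [0, 0, 0], "claw": 1.8},
    {"travel": [0, 0, 1.8], "turn": [0, 0, 0], "claw": 1.8},
    {"travel": [0, 0, 1.9], "turn": [0, 0, 0], "claw": 1.8},
    {"travel": [0, 0, 1.9], "turn": [0, 0, 0], "claw": 1.8},
    {"travel": [0, 0, 1.9], "turn": [0, 0, 0], "claw": 3},
    {"travel": [0, 0, 1.8], "turn": [0, 0, 0], "claw": 5},
    {"travel": [0, 0, 1.8], "turn": [0, 0, 0], "claw": 5},
    {"travel": [0, 0, 1.8], "turn": [0, 0, 0], "claw": 5},
    {"travel": [0, 0, 0], "turn": [0, 0, 0], "claw": 5},
    {"travel": [0, 0, -4], "turn": [0, 0, 0], "claw": 5},
    {"travel": [0, 0, -6], "turn": [0, 0, 0], "claw": 5}
  ]
}}

```text
time_s: 5.8
eef_pos: [432.7, -121.9, 215.5]
tcp_rot: [[0.93, 0.368, 0.002], [0.368, -0.93, -0.001], [0.002, 0.002, -1.0]]
contact_force: [0.8, 0.0, -0.4]
width: 49.8
grasp_force: 0.0
```

```bash
python3 go.py 630,-80.3,170 630,-80.3,90
```

```text
630,-80.3,170 [19.87  3.38  4.59]
630,-80.3,90 [19.86  3.37 12.59]
t 5.8 pos [ 432.7 -121.9  215.5] w 49.8 Rx [0.9299 0.3679 0.0017] Rz [ 0.0023 -0.0011 -1.    ] j6 43.8 F [ 0.8  0.  -0.4]
```

{"name": "apply_moves", "arguments": {
  "moves": [
    {"travel": [5, 0.9, 0], "turn": [0, 0, 0], "claw": 5},
    {"travel": [10, 1.7, 1], "turn": [0, 0, 0], "claw": 5},
    {"travel": [15, 2.6, 3], "turn": [0, 0, 0], "claw": 5},
    {"travel": [19.8, 3.4, 4.6], "turn": [0, 0, 0], "claw": 5},
    {"travel": [19.9, 3.4, 4.6], "turn": [0, 0, 0], "claw": 5},
    {"travel": [19.9, 3.4, 4.6], "turn": [0, 0, 0], "claw": 5},
    {"travel": [19.9, 3.4, 8], "turn": [0, 0, 0], "claw": 5},
    {"travel": [19.9, 3.4, 11], "turn": [0, 0, 0], "claw": 5},
    {"travel": [19.9, 3.4, 12.2], "turn": [0, 0, 0], "claw": 5},
    {"travel": [19.9, 3.4, 12.5], "turn": [0, 0, 0], "claw": 5},
    {"travel": [19.9, 3.4, 12.5], "turn": [0, 0, 0], "claw": 5},
    {"travel": [19.9, 3.4, 12.5], "turn": [0, 0, 0], "claw": 1.8},
    {"travel": [19.9, 3.4, 12.5], "turn": [0, 0, 0], "claw": 1.8},
    {"travel": [19.9, 3.4, 12.5], "turn": [0, 0, 0], "claw": 1.8},
    {"travel": [19.9, 3.4, 12.5], "turn": [0, 0, 0], "claw": 1.8},
    {"travel": [19.9, 3.4, 12.5], "turn": [0, 0, 0], "claw": 1.8}
  ]
}}

```text
time_s: 7.8
eef_pos: [630.2, -80.1, 90.1]
tcp_rot: [[0.93, 0.368, 0.002], [0.368, -0.93, -0.001], [0.002, 0.001, -1.0]]
contact_force: [-1.2, -0.3, 6.7]
width: 20.9
grasp_force: 39.3
```

```bash
python3 go.py 434.5,108,200 434.5,108,150; python3 - <<'E'
from cell import get_image
import cv2
for n in('top','side'): cv2.imwrite(f'pics/{n}1.png',get_image(n)[:,:,::-1])
E
python3 m.py 1 | grep -v small
```

```text
434.5,108,200 [-11.26 -24.68 -11.04]
434.5,108,150 [-11.27 -24.69  -6.04]
t 7.8 pos [630.2 -80.1  90.1] w 20.9 Rx [0.9298 0.368  0.0016] Rz [ 2.e-03 -6.e-04 -1.e+00] j6 54.9 F [-1.2 -0.3  6.7]
lid_medium [637.3 -90.4] 4.457 [630.8 -79.8] 0.603 94.0 148.0
lid_large attempt to get argmax of an empty sequence
lid_extra_large [620.5  95.9] 0.05 [622.   97.1] 0.09 1001.0 511.0
pot_medium attempt to get argmax of an empty sequence
pot_large [ 419.8 -122.1] 0.977 [ 432.4 -121.4] 0.153 33657.0 658.0
pot_extra_large [ 615.9 -247.5] 0.965 [ 606.7 -247.1] 0.513 33657.0 786.0
```

{"name": "apply_moves", "arguments": {
  "moves": [
    {"travel": [0, 0, -2], "turn": [0, 0, 0], "claw": 1.8},
    {"travel": [0, 0, -6], "turn": [0, 0, 0], "claw": 1.8},
    {"travel": [0, 0, -10], "turn": [0, 0, 0], "claw": 1.8},
    {"travel": [-1.9, -4.1, -11], "turn": [0, 0, 0], "claw": 1.8},
    {"travel": [-3.8, -8.2, -11], "turn": [0, 0, 0], "claw": 1.8},
    {"travel": [-5.6, -12.3, -11], "turn": [0, 0, 0], "claw": 1.8},
    {"travel": [-7.5, -16.4, -11], "turn": [0, 0, 0], "claw": 1.8},
    {"travel": [-9.4, -20.6, -11], "turn": [0, 0, 0], "claw": 1.8},
    {"travel": [-11.3, -24.7, -11], "turn": [0, 0, 0], "claw": 1.8},
    {"travel": [-11.3, -24.7, -10.5], "turn": [0, 0, 0], "claw": 1.8},
    {"travel": [-11.3, -24.7, -8.5], "turn": [0, 0, 0], "claw": 1.8},
    {"travel": [-11.3, -24.7, -7.2], "turn": [0, 0, 0], "claw": 1.8},
    {"travel": [-11.3, -24.7, -7.2], "turn": [0, 0, 0], "claw": 1.8},
    {"travel": [-11.3, -24.7, -7.2], "turn": [0, 0, 0], "claw": 1.8}
  ]
}}

```text
time_s: 9.65
eef_pos: [434.3, 107.8, 161.0]
tcp_rot: [[0.93, 0.367, 0.0], [0.367, -0.93, -0.0], [0.0, 0.0, -1.0]]
contact_force: [0.3, 0.3, -0.5]
width: 20.4
grasp_force: 39.3
```

```bash
python3 go.py 434.5,108,144; python3 - <<'E'
from cell import get_image
import cv2
s=get_image('side')
cv2.imwrite('pics/g3.png',cv2.resize(s[140:250,220:340],(720,600))[:,:,::-1][:600])
E
```

```text
434.5,108,144 [ 0.03 -0.01  1.7 ]
t 9.65 pos [434.3 107.8 161. ] w 20.4 Rx [9.301e-01 3.674e-01 4.000e-04] Rz [ 5.e-04 -1.e-04 -1.e+00] j6 73.5 F [ 0.3  0.3 -0.5]
```

View pics/g3.png

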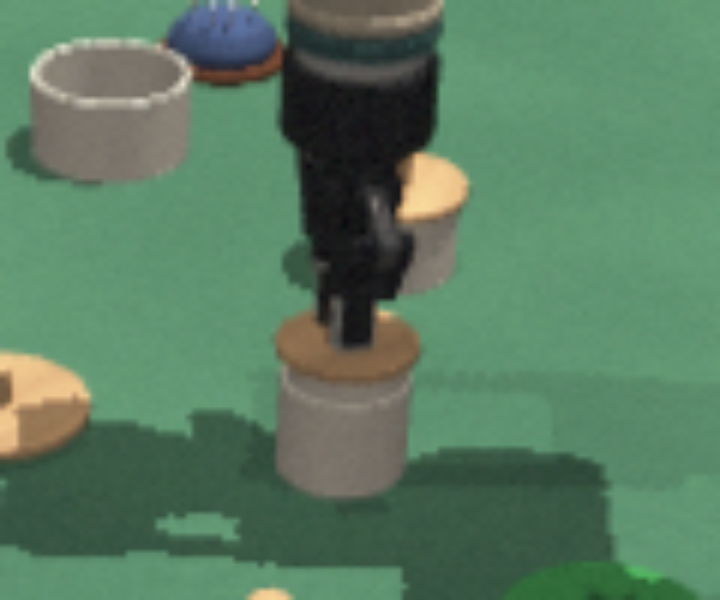

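Side view: the large lid is seated at (430,190). The medium lid is flat over its pot, centre (348,345) against the pot's (343,430), about 2 mm towards -x. I'll correct 1.5 mm and lower it.

{"name": "apply_moves", "arguments": {
  "moves": [
    {"travel": [0.15, 0.05, 0.8], "turn": [0, 0, 0], "claw": 1.8},
    {"travel": [0.15, 0.05, 1.3], "turn": [0, 0, 0], "claw": 1.8},
    {"travel": [0.15, 0.05, 1.7], "turn": [0, 0, 0], "claw": 1.8},
    {"travel": [0.15, 0.05, 1.8], "turn": [0, 0, 0], "claw": 1.8},
    {"travel": [0.15, 0.05, 1.8], "turn": [0, 0, 0], "claw": 1.8},
    {"travel": [0.15, 0.05, 1.8], "turn": [0, 0, 0], "claw": 3},
    {"travel": [0.15, 0.05, 1.7], "turn": [0, 0, 0], "claw": 5},
    {"travel": [0.15, 0.05, 1.7], "turn": [0, 0, 0], "claw": 5},
    {"travel": [0.15, 0.05, 1.7], "turn": [0, 0, 0], "claw": 5},
    {"travel": [0.15, 0.05, 0], "turn": [0, 0, 0], "claw": 5},
    {"travel": [0.15, 0.05, -4], "turn": [0, 0, 0], "claw": 5},
    {"travel": [0.15, 0.05, -6], "turn": [0, 0, 0], "claw": 5}
  ]
}}

```text
time_s: 11.2
eef_pos: [435.9, 108.3, 222.5]
tcp_rot: [[0.93, 0.368, 0.002], [0.368, -0.93, 0.0], [0.002, 0.001, -1.0]]
contact_force: [1.1, 0.2, -0.3]
width: 50.1
grasp_force: 0.0
```

```bash
python3 go.py 449.3,290,170 449.3,290,90
```

```text
449.3,290,170 [  7.92 -16.41   5.26]
449.3,290,90 [  7.9  -16.42  13.26]
t 11.2 pos [435.9 108.3 222.5] w 50.1 Rx [0.9298 0.368  0.0024] Rz [ 2.5e-03  1.0e-04 -1.0e+00] j6 73.5 F [ 1.1  0.2 -0.3]
```

Next, the small lid.

{"name": "apply_moves", "arguments": {
  "moves": [
    {"travel": [2, -4.1, 0], "turn": [0, 0, 0], "claw": 5},
    {"travel": [4, -8.2, 1], "turn": [0, 0, 0], "claw": 5},
    {"travel": [6, -12.3, 3], "turn": [0, 0, 0], "claw": 5},
    {"travel": [7.9, -16.4, 5.2], "turn": [0, 0, 0], "claw": 5},
    {"travel": [7.9, -16.4, 5.2], "turn": [0, 0, 0], "claw": 5},
    {"travel": [7.9, -16.4, 5.2], "turn": [0, 0, 0], "claw": 5},
    {"travel": [7.9, -16.4, 9], "turn": [0, 0, 0], "claw": 5},
    {"travel": [7.9, -16.4, 12], "turn": [0, 0, 0], "claw": 5},
    {"travel": [7.9, -16.4, 13], "turn": [0, 0, 0], "claw": 5},
    {"travel": [7.9, -16.4, 13.2], "turn": [0, 0, 0], "claw": 5},
    {"travel": [7.9, -16.4, 13.2], "turn": [0, 0, 0], "claw": 5},
    {"travel": [7.9, -16.4, 13.2], "turn": [0, 0, 0], "claw": 1.8},
    {"travel": [7.9, -16.4, 13.2], "turn": [0, 0, 0], "claw": 1.8},
    {"travel": [7.9, -16.4, 13.2], "turn": [0, 0, 0], "claw": 1.8},
    {"travel": [7.9, -16.4, 13.2], "turn": [0, 0, 0], "claw": 1.8},
    {"travel": [7.9, -16.4, 13.2], "turn": [0, 0, 0], "claw": 1.8}
  ]
}}

```text
time_s: 13.2
eef_pos: [448.8, 290.0, 89.9]
tcp_rot: [[0.93, 0.368, 0.002], [0.368, -0.93, 0.001], [0.002, 0.0, -1.0]]
contact_force: [-1.0, -0.0, 4.6]
width: 20.7
grasp_force: 39.0
```

```bash
python3 go.py 642,262.5,200 642,262.5,170
```

```text
642,262.5,200 [ 16.97   9.67 -10.98]
642,262.5,170 [16.96  9.67 -7.98]
t 13.2 pos [448.8 290.   89.9] w 20.7 Rx [0.9298 0.3681 0.0018] Rz [ 1.7e-03  6.0e-04 -1.0e+00] j6 93.8 F [-1.  -0.   4.6]
```

{"name": "apply_moves", "arguments": {
  "moves": [
    {"travel": [0, 0, -2], "turn": [0, 0, 0], "claw": 1.8},
    {"travel": [0, 0, -6], "turn": [0, 0, 0], "claw": 1.8},
    {"travel": [0, 0, -10], "turn": [0, 0, 0], "claw": 1.8},
    {"travel": [3.4, 1.9, -12], "turn": [0, 0, 0], "claw": 1.8},
    {"travel": [6.8, 3.9, -12], "turn": [0, 0, 0], "claw": 1.8},
    {"travel": [10.2, 5.8, -12], "turn": [0, 0, 0], "claw": 1.8},
    {"travel": [13.6, 7.7, -12], "turn": [0, 0, 0], "claw": 1.8},
    {"travel": [17, 9.7, -12], "turn": [0, 0, 0], "claw": 1.8},
    {"travel": [17, 9.7, -11.5], "turn": [0, 0, 0], "claw": 1.8},
    {"travel": [17, 9.7, -9.5], "turn": [0, 0, 0], "claw": 1.8},
    {"travel": [17, 9.7, -8], "turn": [0, 0, 0], "claw": 1.8},
    {"travel": [17, 9.7, -8], "turn": [0, 0, 0], "claw": 1.8},
    {"travel": [17, 9.7, -8], "turn": [0, 0, 0], "claw": 1.8}
  ]
}}

```text
time_s: 14.82
eef_pos: [642.0, 262.4, 169.4]
tcp_rot: [[0.93, 0.368, 0.001], [0.368, -0.93, 0.0], [0.001, 0.0, -1.0]]
contact_force: [-0.8, -0.3, -0.0]
width: 20.2
grasp_force: 39.2
```

```bash
python3 go.py 642,262.5,152; python3 - <<'E'
from cell import get_image
import cv2
s=get_image('side')
cv2.imwrite('pics/g4.png',cv2.resize(s[190:260,160:250],(720,560))[:,:,::-1])
E
```

```text
642,262.5,152 [ 0.   -0.01  1.74]
t 14.82 pos [642.  262.4 169.4] w 20.2 Rx [9.297e-01 3.683e-01 6.000e-04] Rz [ 6.e-04  1.e-04 -1.e+00] j6 84.9 F [-0.8 -0.3 -0. ]
```

View pics/g4.png

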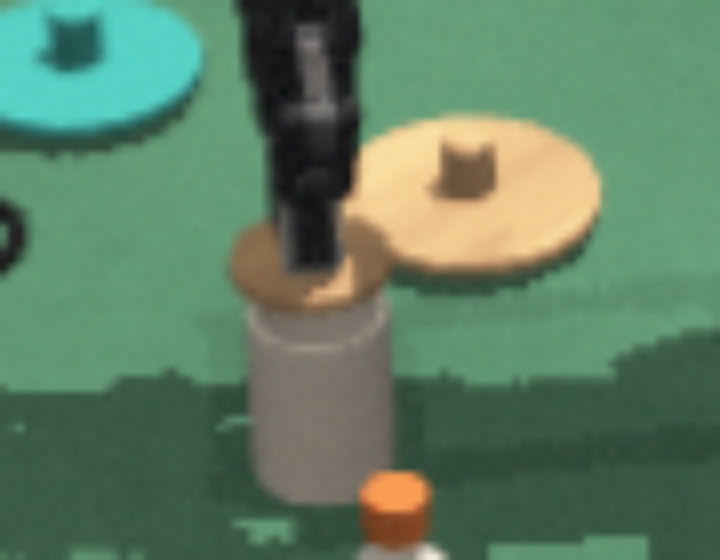

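Side view: the small lid is centred at (311,262) and the pot mouth at (320,320), so the lid is about 2.5 mm too far in +x. I'll correct that and lower it.

{"name": "apply_moves", "arguments": {
  "moves": [
    {"travel": [-0.2, -0.1, 0.8], "turn": [0, 0, 0], "claw": 1.8},
    {"travel": [-0.2, -0.1, 1.3], "turn": [0, 0, 0], "claw": 1.8},
    {"travel": [-0.2, -0.1, 1.7], "turn": [0, 0, 0], "claw": 1.8},
    {"travel": [-0.2, -0.1, 1.8], "turn": [0, 0, 0], "claw": 1.8},
    {"travel": [-0.2, -0.1, 1.8], "turn": [0, 0, 0], "claw": 1.8},
    {"travel": [-0.2, -0.1, 1.8], "turn": [0, 0, 0], "claw": 3},
    {"travel": [-0.2, -0.1, 1.7], "turn": [0, 0, 0], "claw": 5},
    {"travel": [-0.2, -0.1, 1.7], "turn": [0, 0, 0], "claw": 5},
    {"travel": [-0.2, -0.1, 1.7], "turn": [0, 0, 0], "claw": 5},
    {"travel": [-0.2, -0.1, 0], "turn": [0, 0, 0], "claw": 5},
    {"travel": [-0.2, -0.1, -4], "turn": [0, 0, 0], "claw": 5},
    {"travel": [-0.2, -0.1, -6], "turn": [0, 0, 0], "claw": 5}
  ]
}}

```text
time_s: 16.38
eef_pos: [640.9, 262.6, 232.7]
tcp_rot: [[0.93, 0.368, 0.005], [0.368, -0.93, 0.001], [0.005, 0.0, -1.0]]
contact_force: [-0.0, 0.8, -0.2]
width: 50.2
grasp_force: 0.0
```

```bash
python3 go.py 621,96.7,170 621,96.7,90
```

```text
621,96.7,170 [-7.99 14.69  6.23]
621,96.7,90 [-8.03 14.69 14.23]
t 16.38 pos [640.9 262.6 232.7] w 50.2 Rx [0.9298 0.368  0.0049] Rz [ 0.0047  0.0013 -1.    ] j6 84.9 F [-0.   0.8 -0.2]
```

{"name": "apply_moves", "arguments": {
  "moves": [
    {"travel": [-2, 3.7, 0], "turn": [0, 0, 0], "claw": 5},
    {"travel": [-4, 7.4, 0.5], "turn": [0, 0, 0], "claw": 5},
    {"travel": [-6, 11, 3], "turn": [0, 0, 0], "claw": 5},
    {"travel": [-8, 14.7, 6.2], "turn": [0, 0, 0], "claw": 5},
    {"travel": [-8, 14.7, 6.2], "turn": [0, 0, 0], "claw": 5},
    {"travel": [-8, 14.7, 6.2], "turn": [0, 0, 0], "claw": 5},
    {"travel": [-8, 14.7, 10], "turn": [0, 0, 0], "claw": 5},
    {"travel": [-8, 14.7, 13], "turn": [0, 0, 0], "claw": 5},
    {"travel": [-8, 14.7, 14], "turn": [0, 0, 0], "claw": 5},
    {"travel": [-8, 14.7, 14.2], "turn": [0, 0, 0], "claw": 5},
    {"travel": [-8, 14.7, 14.2], "turn": [0, 0, 0], "claw": 5},
    {"travel": [-8, 14.7, 14.2], "turn": [0, 0, 0], "claw": 1.8},
    {"travel": [-8, 14.7, 14.2], "turn": [0, 0, 0], "claw": 1.8},
    {"travel": [-8, 14.7, 14.2], "turn": [0, 0, 0], "claw": 1.8},
    {"travel": [-8, 14.7, 14.2], "turn": [0, 0, 0], "claw": 1.8},
    {"travel": [-8, 14.7, 14.2], "turn": [0, 0, 0], "claw": 1.8}
  ]
}}

```text
time_s: 18.38
eef_pos: [620.2, 96.2, 88.1]
tcp_rot: [[0.93, 0.368, 0.002], [0.368, -0.93, 0.0], [0.002, 0.001, -1.0]]
contact_force: [-0.3, 0.6, 5.5]
width: 20.6
grasp_force: 39.1
```

```bash
python3 go.py 616,-247,200 616,-247,162
```

```text
616,-247,200 [-12.99  31.77 -11.2 ]
616,-247,162 [-13.    31.76  -7.4 ]
t 18.38 pos [620.2  96.2  88.1] w 20.6 Rx [0.9299 0.3678 0.002 ] Rz [ 2.1e-03  1.0e-04 -1.0e+00] j6 70.9 F [-0.3  0.6  5.5]
```

{"name": "apply_moves", "arguments": {
  "moves": [
    {"travel": [0, 0, -2], "turn": [0, 0, 0], "claw": 1.8},
    {"travel": [0, 0, -6], "turn": [0, 0, 0], "claw": 1.8},
    {"travel": [0, 0, -10], "turn": [0, 0, 0], "claw": 1.8},
    {"travel": [-1.6, 4, -11], "turn": [0, 0, 0], "claw": 1.8},
    {"travel": [-3.2, 8, -11], "turn": [0, 0, 0], "claw": 1.8},
    {"travel": [-4.9, 12, -11], "turn": [0, 0, 0], "claw": 1.8},
    {"travel": [-6.5, 16, -11], "turn": [0, 0, 0], "claw": 1.8},
    {"travel": [-8.1, 20, -11], "turn": [0, 0, 0], "claw": 1.8},
    {"travel": [-9.8, 24, -11], "turn": [0, 0, 0], "claw": 1.8},
    {"travel": [-11.4, 28, -11], "turn": [0, 0, 0], "claw": 1.8},
    {"travel": [-13, 31.8, -11], "turn": [0, 0, 0], "claw": 1.8},
    {"travel": [-13, 31.8, -10.5], "turn": [0, 0, 0], "claw": 1.8},
    {"travel": [-13, 31.8, -8.5], "turn": [0, 0, 0], "claw": 1.8},
    {"travel": [-13, 31.8, -7.2], "turn": [0, 0, 0], "claw": 1.8},
    {"travel": [-13, 31.8, -7.2], "turn": [0, 0, 0], "claw": 1.8},
    {"travel": [-13, 31.8, -7.2], "turn": [0, 0, 0], "claw": 1.8}
  ]
}}

```text
time_s: 20.38
eef_pos: [616.0, -247.0, 159.3]
tcp_rot: [[0.93, 0.369, 0.001], [0.369, -0.93, -0.0], [0.0, 0.001, -1.0]]
contact_force: [-1.2, 0.4, -0.7]
width: 20.5
grasp_force: 39.4
```

```bash
python3 go.py 616,-247,140; python3 - <<'E'
from cell import get_image
import cv2
s=get_image('side');t=get_image('top')
a=cv2.resize(s[120:185,205:275],(431,400));b=cv2.resize(t[130:190,310:365],(367,400))
cv2.imwrite('pics/g5.png',cv2.hconcat([a,b])[:,:,::-1])
E
```

```text
616,-247,140 [-0.   -0.    1.93]
t 20.38 pos [ 616.  -247.   159.3] w 20.5 Rx [9.296e-01 3.685e-01 4.000e-04] Rz [ 6.e-04 -3.e-04 -1.e+00] j6 40.5 F [-1.2  0.4 -0.7]
```

View pics/g5.png

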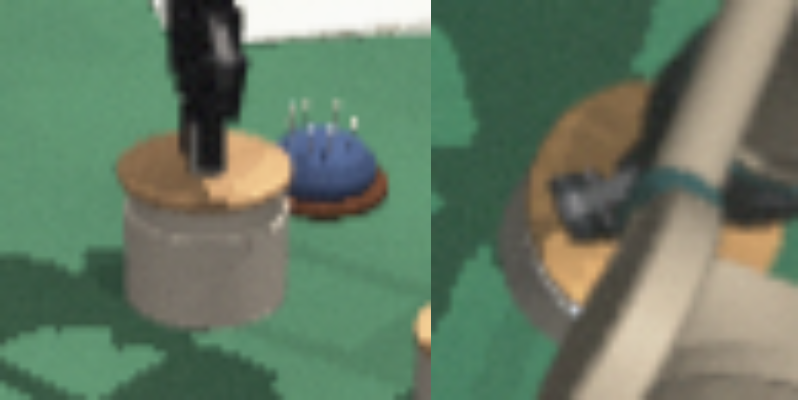

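Side view: the extra-large lid is centred at x=204 and its pot at x=207, flat. The rim sliver at (560,290) in the top view is the parallax you'd expect with the lid still raised. Lowering it.

{"name": "apply_moves", "arguments": {
  "moves": [
    {"travel": [0, 0, 0.9], "turn": [0, 0, 0], "claw": 1.8},
    {"travel": [0, 0, 1.5], "turn": [0, 0, 0], "claw": 1.8},
    {"travel": [0, 0, 1.9], "turn": [0, 0, 0], "claw": 1.8},
    {"travel": [0, 0, 2.0], "turn": [0, 0, 0], "claw": 1.8},
    {"travel": [0, 0, 2.0], "turn": [0, 0, 0], "claw": 1.8},
    {"travel": [0, 0, 2.0], "turn": [0, 0, 0], "claw": 3},
    {"travel": [0, 0, 1.9], "turn": [0, 0, 0], "claw": 5},
    {"travel": [0, 0, 1.9], "turn": [0, 0, 0], "claw": 5},
    {"travel": [0, 0, 1.9], "turn": [0, 0, 0], "claw": 5},
    {"travel": [0, 0, 0], "turn": [0, 0, 0], "claw": 5},
    {"travel": [0, 0, -5], "turn": [0, 0, 0], "claw": 5},
    {"travel": [0, 0, -10], "turn": [0, 0, 0], "claw": 5},
    {"travel": [-6, 0, -13], "turn": [0, 0, 0], "claw": 5},
    {"travel": [-12, 0, -15], "turn": [0, 0, 0], "claw": 5},
    {"travel": [-18, 1, -15], "turn": [0, 0, 0], "claw": 5},
    {"travel": [-24, 4, -15], "turn": [0, 0, 0], "claw": 5},
    {"travel": [-30, 7, -15], "turn": [0, 0, 0], "claw": 5},
    {"travel": [-35, 10, -15], "turn": [0, 0, 0], "claw": 5},
    {"travel": [-35, 10, -15], "turn": [0, 0, 0], "claw": 5},
    {"travel": [-35, 10, -15], "turn": [0, 0, 0], "claw": 5}
  ]
}}

```text
time_s: 22.98
eef_pos: [326.8, -469.2, 308.6]
tcp_rot: [[0.93, 0.366, 0.0], [0.366, -0.93, 0.001], [0.001, -0.001, -1.0]]
contact_force: [0.6, 0.4, 0.2]
width: 50.3
grasp_force: 0.0
```

```bash
python3 - <<'E'
from cell import get_image
from h import *
I={n:get_image(n) for n in('top','side')}
for n in I: cv2.imwrite(f'pics/{n}9.png',I[n][:,:,::-1])
Z={'small':62,'medium':54,'large':46,'extra_large':52}
X={'small':(641,262),'medium':(434.5,108),'large':(432,-122),'extra_large':(616,-247)}
for s in Z:
    r=[]
    for n in I:
        try: a=fit(I[n],n,'lid_'+s,X[s],Z[s]);r+=[n,a[0].round(1),round(a[1],2)]
        except Exception as e: r+=[n,e]
    print(s,*r)
cv2.imwrite('pics/f.png',cv2.resize(I['side'][140:260,160:320],(800,600))[:,:,::-1])
cv2.imwrite('pics/f2.png',cv2.resize(I['top'][120:260,130:380],(800,448))[:,:,::-1])
E
```

```text
small top [638.7 261.8] 0.07 side [639.8 264. ] 0.13
medium top [433.3 107.5] 0.16 side [434.5 109.7] 0.1
large top [ 429.2 -121.5] 0.04 side [ 431.2 -118.7] 0.11
extra_large top [ 615.1 -246.4] 0.04 side [ 616.4 -243.7] 0.17
```

View pics/f.png

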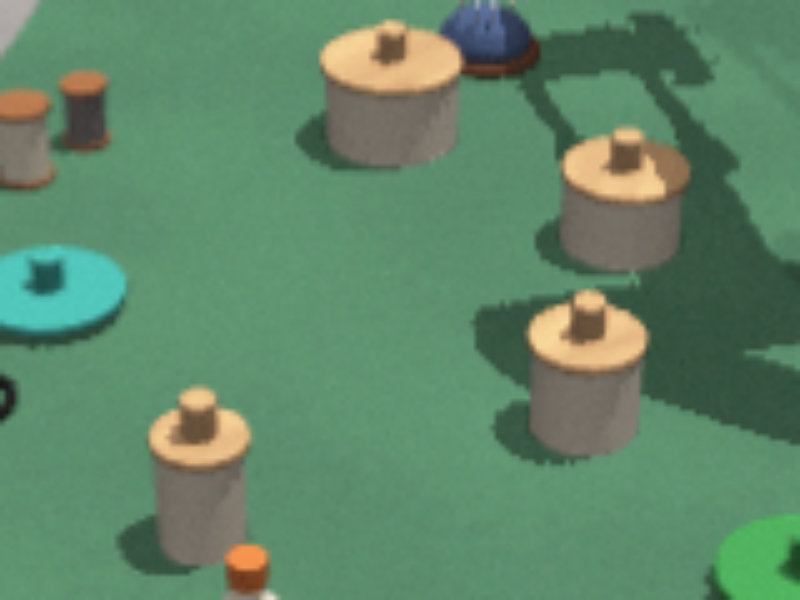

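View pics/f2.png

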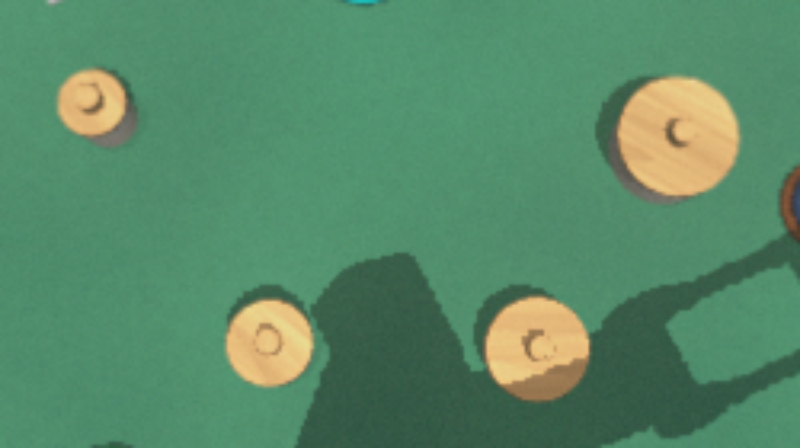

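All four lids lie flat and fully home, in side view at (200,435), (588,335), (625,165) and (390,58). Their fitted centres are within about 2 mm of the pots.

```bash
python3 -c "
from cell import r
print(r.finish_job())"
```

```text
the job is handed in; nothing more can be done
None
```

All four lids are on their matching pots, flat and centred to about 2 mm in the final pictures; the job was handed in at about 23 s, and the hand-in call returned no verdict.

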